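# Hang a tube carrier on the loading rail

## Robot

A 6-joint arm with a two-finger parallel gripper is mounted at the origin on the work surface. World frame = base frame: x ahead of the robot, y to its left, z up, the work surface at z = 0. Lengths are in m, angles in degrees, forces in N, time in s.
With the tool pointing down it reaches from about 0.35 to 0.875 m from the base axis. Payload 4.2 kg.
Tool frame: the origin (TCP) lies on the centre line of the jaws, within the pads' length; the fingertips stand 11 mm ahead of it and the grasp point (between the pads) lies 8 mm behind it; y points along the fingers, z is the direction in which the jaws open and shut, and the axes are right-handed (so a half turn about y gives the same grasp; the last joint's range is limited). The gripper opens to 87 mm and grips with 3 to 60 N. Pads are 19 mm wide; open, the fingers measure 117 mm over their backs; the gripper's body (75 mm by 190 mm) begins 51 mm behind the grasp point.
Start: joints at [90.218, 22.042, 0.453, 0, -68.411, -14.817], TCP at [0.158, 0.605, 0.234] pointing down, gripper open.
Joint ranges: [-179.83, 179.83], [-69.29, 118.12], [-61.27, 80.66], [-181.25, 117.63], [-171.15, -9.14], [-177.46, 177.46]. Speed limits (degrees/s): [159.86, 159.86, 180, 180, 180, 180].

## Interface

Orientations are given as a 3x3 rotation matrix whose columns are the frame's x, y, z axes.
In Python, from station import r, optics gives the robot as it stands. The module is installed in compiled form; this text tells all that it offers.
- The arm moves only by the tool step_arm, never from a script. Its argument "moves" is a list that holds one entry, the list of rows, each a list of 7 numbers: the turn, a rotation vector about the tool's x, y, z in rad, then the shift along the tool's x, y, z in cm, then the opening in per cent of the stroke, from 0 (shut) to 100 (fully open). A call has exactly 5 rows; each row is the pose to reach, as a shift and turn from the pose commanded when the call began, along the tool's axes at that moment; what a row does not reach only later rows make up. A row lasts 1/12 s, in which the tool goes at most 41.7 mm and 7.16 degrees, less where a joint would pass 70% of its speed; a pose out of reach is approached as far as the arm can. A call with a gripper value outside its range is refused whole. The fingers move at their own pace and stop on an object; the grip force is fixed at half the most. Time passes only in rows, so rows that repeat a pose let the fingers close, or fill a call up. It gives the time, the measured TCP pose, the force and the opening at its end, in the units of the state.
- r.sense(): the state, without advancing time (a new reading comes with each control period).
- optics.capture(name): name is "scene" or "top" or "wrist"; returns a dict with "image" (480x640x3 uint8, red, green, blue), "fov_y" (degrees; the focal length in pixels is half the picture's height over the tangent of half this angle, whatever the lens; pixels are square), "cx", "cy" (the principal point, pixels), "cam_to_world" (4x4, takes a point from camera to world coordinates). Camera axes: x right, y down, z forward; pixel columns grow to the right and rows downward; lengths in m; the calibration is good to about 2 mm. The wrist camera is an equidistant fisheye: a pixel r from the principal point sees the ray r / f radians off the axis. A picture is of the moment at which its call begins. There is no depth.
- r.finish_job(): hands the job in, once; it reports no verdict.
The state is a dict: "time_s": time; "joints": joint angles; "joint_velocities": joint speeds; "effort": joint torques, N m; "tcp_pos": TCP position; "ee_rot": TCP orientation; "wrist_force": force on the tool from outside, world axes, zero at the start; "moment": the same for the moment, N m; "gripper_width": opening from 0.0 (shut) to 1.0 (fully open).
Only numpy, scipy, OpenCV 4.12 (cv2) and the standard library are available. Lean on these libraries where they do the work, as an engineer would, in place of code of your own. Each camera call takes 0.05 s, during which the arm holds its last target.

## Task

Hang the hooked tube carrier on the loading rail: lift its hook over the rail's anti-jump lip, and lower it until the tongue is fully home in the deep pocket at the stop end of the rail (the end nearest the robot), then let go. The rail does not sit exactly where its stand suggests, so feel for its lip and its stop with light touches and never press the carrier on the rail harder than about 25 N. Keep the carrier upright all the way, and leave the other things on the bench where they are.

Things in the scene. Friction and masses are not known exactly. Their poses are not given: they have to be found in the camera images.
- carrier_center (a point): middle of the hooked tube carrier to hang (loose, 0.2 to 0.35 kg, 150 mm tall), 75 mm above its underside. Grey foot 80 x 42 x 28 mm with three short orange-capped tubes in a row along x; behind them a steel strip 97 mm tall, with a hook at its top and a grip tab above. Axes: x along the tube row, +y from tubes to hook, z up. Stands upright at the start
- carrier_grip (a point): grip point on the hooked carrier's upright grey tab, 134 mm above its underside; from carrier_center +17 mm in y, +59 mm in z. The tab is 26 mm along x, 12 mm thick along y, and reaches from 97 to 150 mm above the underside. Carrier axes
- carrier_tip (a point): middle of the lower edge of the hook's tongue, 62 mm above the underside; from carrier_grip +20 mm in y, -72 mm in z. From the 40 mm wide strip's top a 5 mm thick arm runs in +y and ends in this downward tongue: 30 mm along x, 6 mm thick in y, 30 mm free below the arm; 14 mm gap in y between tongue and strip. Carrier axes
- rail_ref (a point): nominal middle of the loading rail's channel at floor height, 115 mm above the bench. Axes: x along the rail, +y across from lip to back wall, z up. Channel inside 130 mm long (x), 10 mm wide (y). Height and direction are true, but the rail is clamped in slotted brackets: the real channel lies up to 12 mm off in y and up to 15 mm off in x, rigidly; the point does not show it
- rail_lip (a point): nominal middle of the top edge of the anti-jump lip, the channel's front wall (-y side): 5 mm thick, top 16 mm above the channel floor, with a flat outer face down to 70 mm below the floor. The back wall is as thick and as high. With the tongue above both walls, the carrier's steel strip can be brought up against the lip's outer face; the tongue is then 7 mm in +y of the channel's middle. As uncertain as rail_ref; rail axes
- rail_pocket (a point): nominal middle of the pocket's floor: the last 35 mm of the channel at the -x end (nearest the robot), its floor 8 mm below the channel floor, closed by the stop, a plate 7 mm thick rising to 24 mm above the channel floor; the +x end has a like plate. 47.5 mm in -x from rail_ref and as uncertain; rail axes. A hung carrier leans up to 0.15 rad
- rail_base: the rail's fixed stand on the bench (foot, brackets, white motor box, all behind the back wall or below the rail, under 135 mm) with the rail it carries; origin on the bench 115 mm below rail_ref, same axes
- plain_rack_center (a point): middle of a like but lower tube rack, 120 mm tall, with a grip tab but no hook, 60 mm above its underside; bystander
- tip_box_center (a point): centre of a closed blue tip box, 120 x 82 x 50 mm; bystander
- dish_center (a point): centre of a closed clear petri dish, 91 mm across, 17 mm high; bystander
- flask_center (a point): centre of a clear bottle, 60 mm across, 120 mm high; bystander
- wipes_center (a point): centre of a white carton, 130 x 100 x 60 mm; bystander
- jar_center (a point): centre of a small white jar, 52 mm across, 60 mm high; bystander

How it is judged (in metres and radians):
On the way, in this order (a step that is already met when the one before it is completed fails the run):
1. the carrier is lifted so that its tongue is higher than the lip, near the rail (z of carrier_tip in the frame of rail_ref above 0.017 m and horizontal distance between carrier_tip and rail_ref below 0.15 m), for 0.1 s.
2. the tongue is down behind the lip, in the channel (z of carrier_tip in the frame of rail_ref between -0.012 and 0.012 m and y of carrier_tip in the frame of rail_ref between -0.0165 and 0.0165 m and horizontal distance between carrier_tip and rail_ref below 0.08 m), for 0.1 s.
At the end, for the whole second after the job is handed in: The carrier hangs released and at rest, its weight on the rail: tongue edge 4.5 to 12 mm below the channel floor's height (pocket floor: 8), 27 to 68 mm towards the stop from rail_ref, within 16.5 mm of it across, and within 0.25 rad of upright and of the rail's direction (z of carrier_tip in the frame of rail_ref between -0.012 and -0.0045 m and x of carrier_tip in the frame of rail_ref between -0.068 and -0.027 m and y of carrier_tip in the frame of rail_ref between -0.0165 and 0.0165 m and angle between carrier_center's own z axis and vertical below 0.25 rad and angle between the x axis of carrier_center and the x axis of rail_ref, either way round below 0.25 rad and contact force between carrier and rail_base above 1 N and linear speed of carrier below 0.02 m/s and angular speed of carrier below 0.2 rad/s); the robot touches nothing.
It fails at once if the carrier is pressed on the rail or its stand harder than 25 N (contact force between carrier and rail_base above 25 N).
It fails at once if the carrier is tipped more than 0.6 rad (angle between carrier_center's own z axis and vertical above 0.6 rad).
It fails at once if one of the other loose things on the bench is moved more than 20 mm (distance of any of plain_rack_center, tip_box_center, dish_center, flask_center, wipes_center, jar_center from where it was at the start of the episode above 0.02 m).
It also fails if it takes over 58 s, if anything falls off the work surface, if the arm or the gripper's body presses on something with over 40 N, if the wrist force passes 120 N, or if a joint passes its speed limit or range.

## Working session

There is one attempt and no reset: what is moved stays moved. The work goes in short steps, Python scripts to look and compute and a tool call to move; the robot and the scene stay as the last step left them, time stands still between calls to the robot, and variables do not carry over. Pictures are saved under pics/ and viewed, and the job is handed in when it is done.

Besides the shell and the picture viewer there is one more tool, called after ">>>" as name([rows], argument=value, ...), one row to a line, values as JSON. step_arm: Moves the arm, as the interface text tells. Its arguments: {"type":"object","properties":{"moves":{"type":"array"}},"required":["moves"]}

```bash
mkdir -p pics; cat > h.py <<'E'
import numpy as np, cv2
from station import r, optics
def cap(n,tag):
    d=optics.capture(n); cv2.imwrite(f'pics/{tag}.png',d['image'][:,:,::-1]); 
    np.savez(f'pics/{tag}.npz',**{k:np.array(v) for k,v in d.items()}); return d
def load(tag): return dict(np.load(f'pics/{tag}.npz'))
def ray(d,u,v,fish=False):
    f=240/np.tan(np.radians(d['fov_y'])/2); x=(u-d['cx']);y=(v-d['cy'])
    if fish:
        q=np.hypot(x,y); th=q/f; c=np.array([x/q*np.sin(th),y/q*np.sin(th),np.cos(th)]) if q>0 else np.array([0,0,1.])
    else: c=np.array([x/f,y/f,1.])
    T=d['cam_to_world']; w=T[:3,:3]@c; return T[:3,3],w/np.linalg.norm(w)
def onz(d,u,v,z,fish=False):
    o,w=ray(d,u,v,fish); return o+w*(z-o[2])/w[2]
def proj(d,p):
    f=240/np.tan(np.radians(d['fov_y'])/2);T=d['cam_to_world']; c=T[:3,:3].T@(np.array(p)-T[:3,3]); return c[0]/c[2]*f+d['cx'],c[1]/c[2]*f+d['cy']
def tri(*rays):
    A=0;b=0
    for o,w in rays:
        M=np.eye(3)-np.outer(w,w);A=A+M;b=b+M@o
    return np.linalg.solve(A,b)
E
python3 - <<'E'
from h import *
for n in('scene','top','wrist'):
    d=cap(n,n+'0'); print(n,d['fov_y'],d['cx'],d['cy'],d['cam_to_world'].round(3).tolist())
s=r.sense();print(s)
E
```

```text
scene 49.810185216799894 306.5690952756233 242.996153484187 [[0.316, 0.531, -0.786, 1.452], [0.948, -0.198, 0.248, -0.288], [-0.024, -0.824, -0.566, 0.743], [0.0, 0.0, 0.0, 1.0]]
top 50.290384731390894 313.68730266516314 238.23427477728754 [[-0.01, -0.989, 0.147, 0.424], [-1.0, 0.007, -0.017, 0.015], [0.016, -0.147, -0.989, 1.144], [0.0, 0.0, 0.0, 1.0]]
wrist 65.70646984690485 325.6417128664788 239.07575209490037 [[-0.252, -0.934, -0.254, 0.226], [-0.968, 0.244, 0.064, 0.586], [0.003, 0.262, -0.965, 0.384], [0.0, 0.0, 0.0, 1.0]]
{'time_s': 0.15, 'joints': array([ 9.02174749e+01,  2.20805548e+01,  3.99595861e-01, -2.08547830e-02,
       -6.84112920e+01, -1.48163234e+01]), 'joint_velocities': array([ 0.00245069, -0.16238037,  0.24202155,  0.18181861,  0.08753363,
       -0.05284508]), 'effort': array([-1.15792404e-04, -3.91051555e+01,  1.87588888e+01,  4.22247872e+00,
        1.24033046e-02, -1.34218403e-04]), 'tcp_pos': array([0.15740698, 0.60441598, 0.23272354]), 'ee_rot': array([[-9.67680417e-01, -3.32337092e-04, -2.52179500e-01],
       [ 2.52179705e-01, -1.61133237e-03, -9.67679079e-01],
       [-8.47493403e-05, -9.99998647e-01,  1.64306345e-03]]), 'wrist_force': array([-0.4269215 , -0.01022349,  0.89059824]), 'moment': array([-0.02775985, -0.03643804,  0.00213596]), 'gripper_width': 0.9993235313806468}
```

View pics/scene0.png

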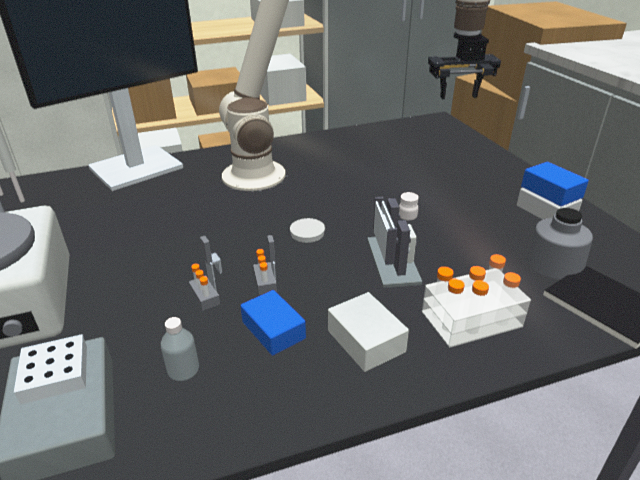

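View pics/top0.png

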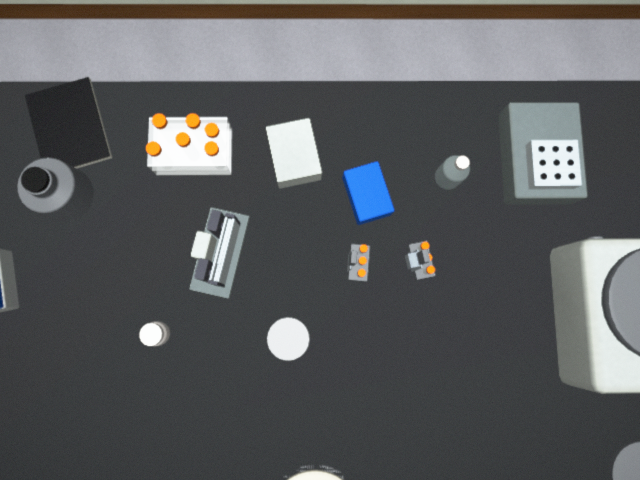

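View pics/wrist0.png

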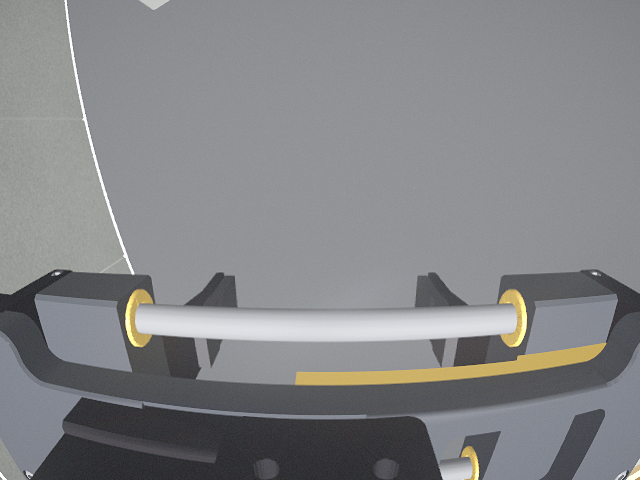

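The top view shows the hooked carrier at about (421,259), the plain rack at (360,262) and the rail at (222,252). In the scene view the carrier is at (205,275) and the rail at (395,240). I'll zoom in next.

```bash
python3 - <<'E'
from h import *
t=cv2.imread('pics/top0.png');s=cv2.imread('pics/scene0.png')
R=lambda im,x,y,w,h,k:cv2.resize(im[y:y+h,x:x+w],None,fx=k,fy=k,interpolation=cv2.INTER_CUBIC)
cv2.imwrite('pics/a1.png',np.hstack([R(t,180,200,80,100,5),R(t,395,225,60,75,5*100/75)[:500]]))
cv2.imwrite('pics/a2.png',np.hstack([R(s,355,185,80,110,5),R(s,175,225,80,110,5)]))
E
```

```text
(no output)
```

View pics/a1.png

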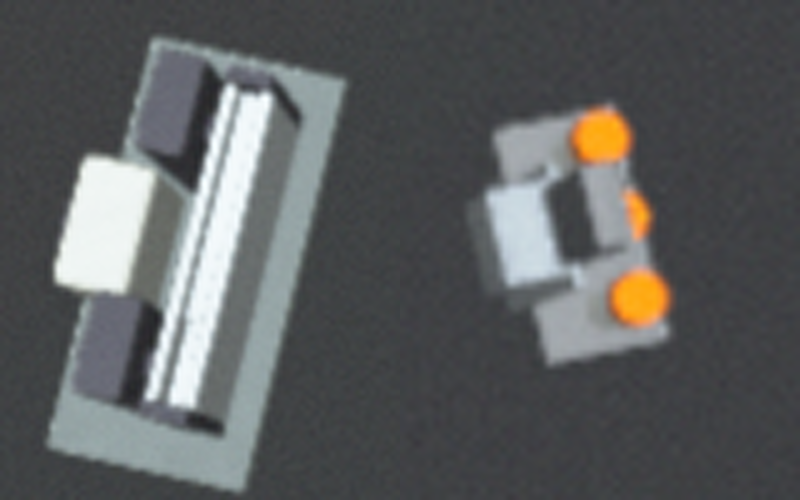

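View pics/a2.png

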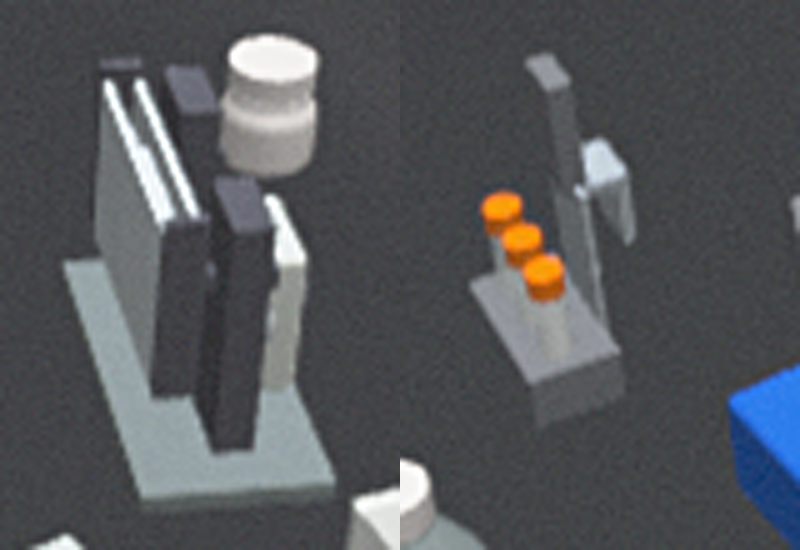

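```bash
python3 - <<'E'
from h import *
t=cv2.imread('pics/top0.png');s=cv2.imread('pics/scene0.png')
def R(im,x,y,w,h,k):
    o=cv2.resize(im[y:y+h,x:x+w],None,fx=k,fy=k,interpolation=cv2.INTER_CUBIC); o=cv2.convertScaleAbs(o,alpha=1.5,beta=10)
    for i in range(0,w,5):
        cv2.line(o,(i*k,0),(i*k,6 if i%10 else 12),(0,255,255),1)
        if i%10==0: cv2.putText(o,str(x+i),(i*k,24),0,.4,(0,255,255))
    for i in range(0,h,5):
        cv2.line(o,(0,i*k),(6 if i%10 else 12,i*k),(0,255,255),1)
        if i%10==0: cv2.putText(o,str(y+i),(14,i*k+4),0,.4,(0,255,255))
    return o
cv2.imwrite('pics/b1.png',R(t,400,230,45,55,10))
cv2.imwrite('pics/b2.png',R(s,185,230,45,55,10))
cv2.imwrite('pics/b3.png',R(t,195,205,60,60,10))
cv2.imwrite('pics/b3b.png',R(t,195,245,60,55,10))
cv2.imwrite('pics/b4.png',R(s,368,190,55,60,10))
E
```

```text
(no output)
```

View pics/b1.png

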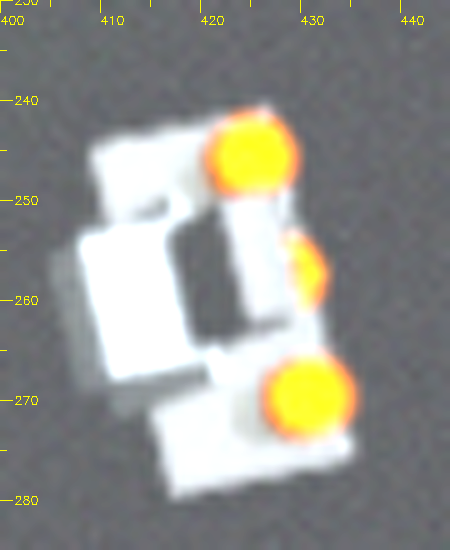

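View pics/b2.png

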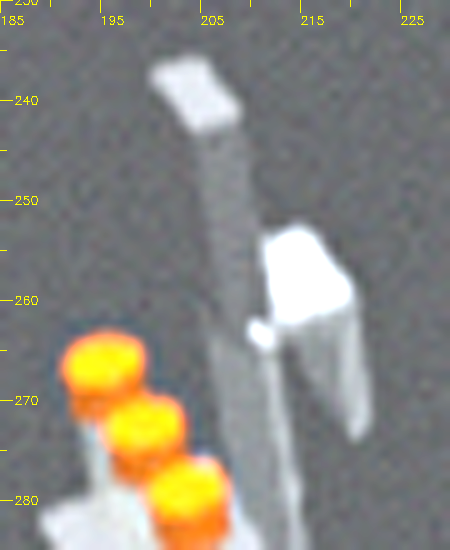

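View pics/b3.png

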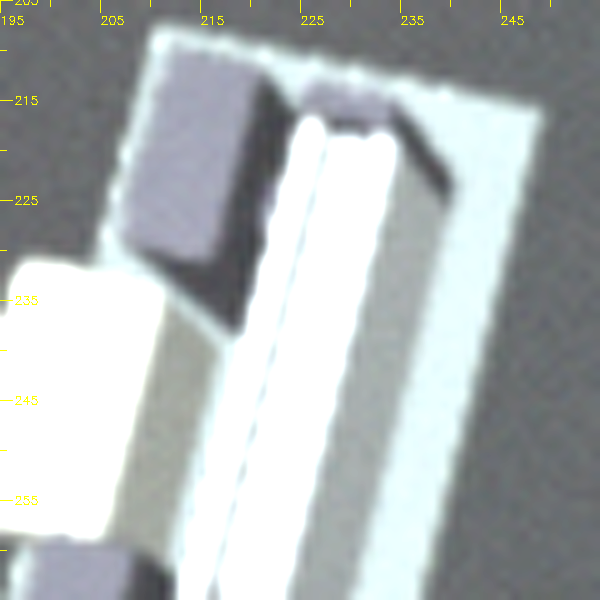

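View pics/b3b.png

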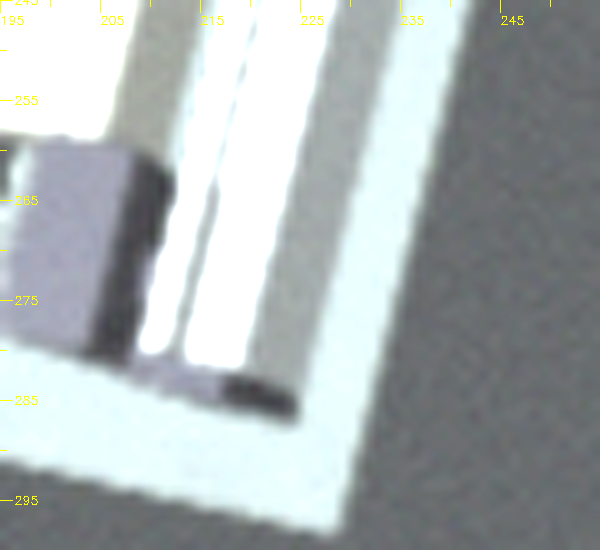

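View pics/b4.png

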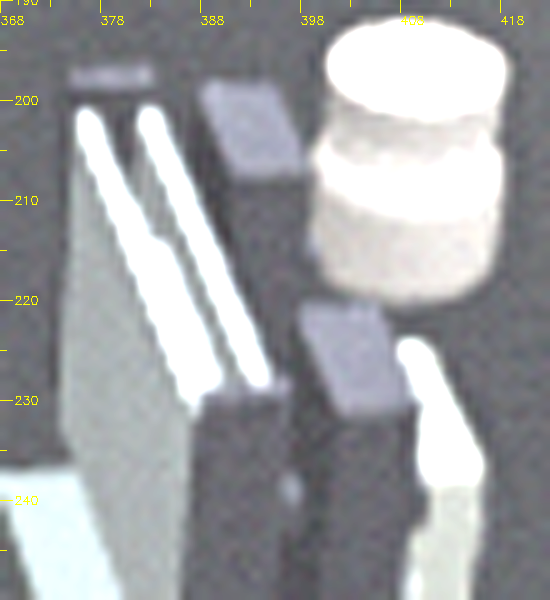

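```bash
python3 - <<'E'
from h import *
t=load('top0');s=load('scene0')
def P(n,d,l,z):
    a=[onz(d,u,v,z)[:3] for u,v in l]; print(n,np.array(a).round(4).tolist(), 'ang',np.degrees(np.arctan2(a[-1][1]-a[0][1],a[-1][0]-a[0][0])).round(2)); return a
P('lip out top',t,[(219.5,280),(227.5,250),(234.5,220)],.131)
P('back out top',t,[(209,279),(213,264),(224.7,218)],.131)
P('lip out scene',s,[(386.5,230),(376,202)],.131)
P('back out scene',s,[(395,228),(384.5,200.5)],.131)
P('stops top', t,[(207.7,280.5),(217,283),(217,285.5)],.139)
P('far stop top', t,[(225,214),(234,215.5)],.139)
P('stop scene',s,[(386.5,231),(396,228.5)],.139)
P('foot',t,[(229,298.5),(249,216)],.008)
P('foot short',t,[(249,216),(210.5,207.5)],.008)
# carrier tab top
a=tri(ray(t,424.5,257),ray(s,204.3,239.5)); print('tab top tri',a)
P('tab t',t,[(425.2,256)],.15);P('tab s',s,[(204.3,239.5)],.15)
P('caps',t,[(430.8,269.8),(425,245.5)],.07)
P('footedge',t,[(417,279.5),(409,245.0)],.028)
P('footshort',t,[(435.2,275.5),(417,279.5)],.028)
P('arm top t',t,[(411,268),(408,253.5)],.097)
P('arm sc',s,[(219.5,259.5),(215,252.5),(211,254.),(213.5,262.5)],.097)
E
```

```text
lip out top [[0.4921, 0.1846, 0.131], [0.5516, 0.1698, 0.131], [0.6122, 0.1566, 0.131]] ang -13.1
back out top [[0.4942, 0.2053, 0.131], [0.5239, 0.198, 0.131], [0.6164, 0.1763, 0.131]] ang -13.32
lip out scene [[0.6146, 0.1575, 0.131], [0.4969, 0.1871, 0.131]] ang 165.91
back out scene [[0.6139, 0.1781, 0.131], [0.4976, 0.2087, 0.131]] ang 165.28
stops top [[0.4907, 0.2063, 0.139], [0.4857, 0.188, 0.139], [0.4808, 0.1879, 0.139]] ang -118.42
far stop top [[0.623, 0.1746, 0.139], [0.6198, 0.1566, 0.139]] ang -99.99
stop scene [[0.6291, 0.15, 0.139], [0.6274, 0.1731, 0.139]] ang 94.3
foot [[0.4595, 0.1836, 0.008], [0.644, 0.1413, 0.008]] ang -12.91
foot short [[0.644, 0.1413, 0.008], [0.6641, 0.2283, 0.008]] ang 76.98
tab top tri [ 0.53295492 -0.22082208  0.14410505]
tab t [[0.5344, -0.2202, 0.15]] ang 0.0
tab s [[0.5417, -0.2221, 0.15]] ang 0.0
caps [[0.5139, -0.2498, 0.07], [0.5657, -0.2397, 0.07]] ang 11.06
footedge [[0.4964, -0.2289, 0.028], [0.5727, -0.2142, 0.028]] ang 10.94
footshort [[0.5048, -0.2693, 0.028], [0.4964, -0.2289, 0.028]] ang 101.78
arm top t [[0.5157, -0.2024, 0.097], [0.5458, -0.1973, 0.097]] ang 9.61
arm sc [[0.548, -0.198, 0.097], [0.5191, -0.2025, 0.097], [0.5216, -0.2116, 0.097], [0.5542, -0.2119, 0.097]] ang -65.95
```

>>> step_arm([
  [[0, 0, 0, -2, 0, 2.4, 100], [0, 0, 0, -4.5, 0, 5.5, 100], [0, 0, 0, -7, 0, 8.6, 100], [0, 0, 0, -9.5, 0, 11.6, 100], [0, 0, 0, -12, 0, 14.7, 100]],
])

```text
time_s: 0.57
tcp_pos: [0.2369, 0.4304, 0.2332]
ee_rot: [[-0.968, -0.0, -0.251], [0.251, -0.001, -0.968], [-0.0, -1.0, 0.001]]
wrist_force: [0.9, 0.3, -0.7]
gripper_width: 1.002
```

>>> step_arm([
  [[0, 0, 0, -2.5, 0, 3.1, 100], [0, 0, 0, -5, 0, 6.2, 100], [0, 0, 0, -7.5, 0, 9.2, 100], [0, 0, 0, -10, 0, 12.3, 100], [0, 0, 0, -12.5, 0, 15.3, 100]],
])

```text
time_s: 0.98
tcp_pos: [0.319, 0.2506, 0.2335]
ee_rot: [[-0.968, -0.0, -0.251], [0.251, 0.0, -0.968], [0.0, -1.0, -0.0]]
wrist_force: [0.9, 0.9, 1.3]
gripper_width: 0.997
```

>>> step_arm([
  [[0, 0, 0, -2.5, 0, 3.1, 100], [0, 0, 0, -5, 0, 6.2, 100], [0, 0, 0, -7.5, 0, 9.2, 100], [0, 0, 0, -10, 0, 12.3, 100], [0, 0, 0, -12.5, 0, 15.3, 100]],
])

```text
time_s: 1.4
tcp_pos: [0.4014, 0.0712, 0.2338]
ee_rot: [[-0.968, 0.0, -0.252], [0.252, 0.0, -0.968], [-0.0, -1.0, -0.001]]
wrist_force: [1.1, 0.6, -0.2]
gripper_width: 0.998
```

>>> step_arm([
  [[0, 0, 0, -2.5, 0, 3.1, 100], [0, 0, 0, -5, 0, 6.2, 100], [0, 0, 0, -7.5, 0, 9.2, 100], [0, 0, 0, -9.5, 0, 11.6, 100], [0, 0, 0, -11, 0, 13.4, 100]],
])

```text
time_s: 1.82
tcp_pos: [0.4745, -0.0867, 0.2332]
ee_rot: [[-0.967, -0.0, -0.254], [0.254, -0.0, -0.967], [0.0, -1.0, 0.0]]
wrist_force: [0.7, -0.1, -0.8]
gripper_width: 1.0
```

>>> step_arm([
  [[0, -0.1, 0, -2, 0, 2.5, 100], [0, -0.2, 0, -4, 0, 5.1, 100], [0, -0.3, 0, -6, 0, 7.5, 100], [0, -0.4, 0, -8, 0, 10.1, 100], [0, -0.45, 0, -9.3, 0, 11.7, 100]],
])

```text
time_s: 2.23
tcp_pos: [0.5351, -0.2234, 0.2329]
ee_rot: [[-0.981, -0.001, 0.196], [-0.196, -0.0, -0.981], [0.001, -1.0, 0.0]]
wrist_force: [0.1, -0.3, -0.3]
gripper_width: 1.001
```

```bash
python3 - <<'E'
from h import *
cap('wrist','w1');cap('scene','s1');print(r.sense()['tcp_pos'],r.sense()['joints'])
E
```

```text
[ 0.53517263 -0.22340939  0.23231184] [-6.65437022e+00  1.77467677e+01 -6.15378627e+00  1.87972069e-02
 -6.61738090e+01  1.07650401e+02]
```

View pics/w1.png

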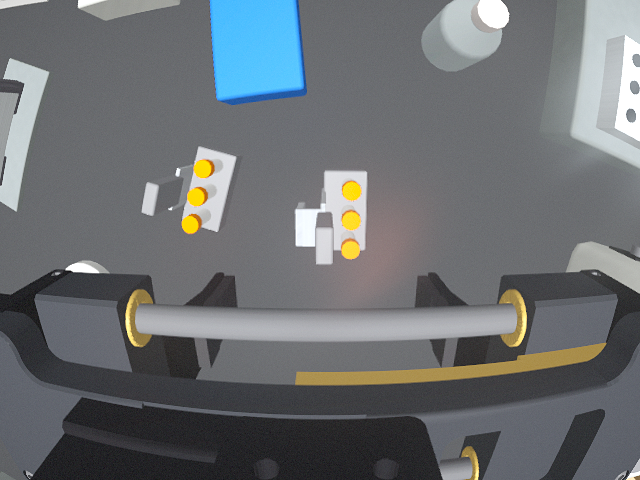

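The wrist view shows the carrier aligned with the tool. Its caps are at (351,190), (350,220) and (350,250), and the tab is near (324,240). Measuring the tab top now.

```bash
python3 - <<'E'
from h import *
w=load('w1'); im=w['image'][:,:,::-1][160:280,280:380]
cv2.imwrite('pics/w1z.png',cv2.resize(im,None,fx=5,fy=5,interpolation=cv2.INTER_CUBIC))
for p in[(351,190),(350,220),(350,250)]: print(onz(w,*p,.07,True))
E
```

```text
[ 0.5677904  -0.23945744  0.07      ]
[ 0.54195316 -0.24412735  0.07      ]
[ 0.51538361 -0.24992569  0.07      ]
```

View pics/w1z.png

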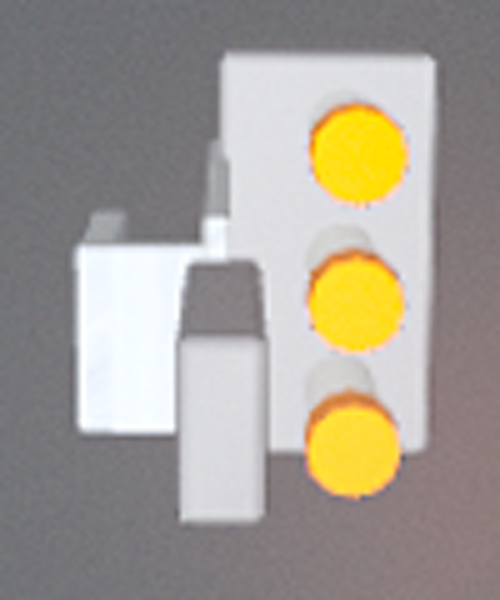

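```bash
python3 - <<'E'
from h import *
w=load('w1')
q=[onz(w,280+a/5,160+b/5,.15,True) for a,b in[(180,338),(262,338),(265,520),(180,520)]]
print(np.round(q,4),np.mean(q,0))
c=np.mean(q,0)[:2]; s=r.sense(); d=np.array([*c,.126])-s['tcp_pos']
print(d, s['ee_rot'].T@d*100)
E
```

```text
[[ 0.5487 -0.2148  0.15  ]
 [ 0.5508 -0.2252  0.15  ]
 [ 0.5264 -0.2307  0.15  ]
 [ 0.5242 -0.2195  0.15  ]] [ 0.5375261  -0.22255683  0.15      ]
[ 0.00235347  0.00085256 -0.10631184] [-0.2614079  10.6308509  -0.03762256]
```

>>> step_arm([
  [[0, 0, 0, -0.1, 2.5, 0, 70], [0, 0, 0, -0.2, 5.5, 0, 50], [0, 0, 0, -0.3, 8.5, 0, 50], [0, 0, 0, -0.3, 10.3, 0, 50], [0, 0, 0, -0.3, 10.7, 0, 50]],
])

```text
time_s: 2.75
tcp_pos: [0.5345, -0.219, 0.1226]
ee_rot: [[-0.981, -0.008, 0.193], [-0.193, 0.002, -0.981], [0.008, -1.0, -0.004]]
wrist_force: [-1.2, -0.2, 0.6]
gripper_width: 0.708
```

>>> step_arm([
  [[0, 0, 0, 0, 0, 0, 30], [0, 0, 0, 0, 0, 0, 15], [0, 0, 0, 0, 0, 0, 0], [0, 0, 0, 0, 0, 0, 0], [0, 0, 0, 0, 0, 0, 0]],
])

```text
time_s: 3.17
tcp_pos: [0.5382, -0.2203, 0.1279]
ee_rot: [[-0.981, 0.003, 0.194], [-0.194, -0.0, -0.981], [-0.002, -1.0, 0.001]]
wrist_force: [-0.5, 0.3, -0.2]
gripper_width: 0.326
```

>>> step_arm([
  [[0, 0, 0, 0, 0, 0, 0], [0, 0, 0, 0, 0, 0, 0], [0, 0, 0, 0, 0, 0, 0], [0, 0, 0, 0, 0, 0, 0], [0, 0, 0, 0, -0.2, 0, 0]],
])

```text
time_s: 3.58
tcp_pos: [0.5369, -0.2201, 0.1279]
ee_rot: [[-0.981, -0.001, 0.193], [-0.193, 0.001, -0.981], [0.001, -1.0, -0.001]]
wrist_force: [-0.2, 0.1, -3.1]
gripper_width: 0.131
```

>>> step_arm([
  [[0, 0, 0, 0, -0.5, 0, 0], [0, 0, 0, 0, -1.5, 0, 0], [0, 0, 0, 0, -3.0, 0, 0], [0, 0, 0, 0, -4.5, 0, 0], [0, 0, 0, 0, -6, 0, 0]],
])

```text
time_s: 4.0
tcp_pos: [0.5373, -0.2202, 0.1896]
ee_rot: [[-0.981, -0.0, 0.194], [-0.194, 0.0, -0.981], [0.0, -1.0, -0.0]]
wrist_force: [-0.1, 0.1, -3.8]
gripper_width: 0.134
```

>>> step_arm([
  [[0, 0, 0, 0, -2, 0, 0], [0, 0, 0, 0, -4, 0, 0], [0, 0, 0, 0, -6, 0, 0], [0, 0, 0, 0, -8, 0, 0], [0, 0, 0, 0, -9, 0, 0]],
])

```text
time_s: 4.42
tcp_pos: [0.5382, -0.2206, 0.282]
ee_rot: [[-0.981, 0.005, 0.194], [-0.194, -0.001, -0.981], [-0.004, -1.0, 0.002]]
wrist_force: [-0.8, -0.8, -2.3]
gripper_width: 0.137
```

```bash
python3 - <<'E'
from h import *
cap('wrist','w2');cap('scene','s2');s=r.sense();print(s['tcp_pos'],s['ee_rot'].round(3),s['wrist_force'],s['moment'])
cv2.imwrite('pics/s2z.png',cv2.resize(cv2.imread('pics/s2.png')[100:400,100:480],None,fx=2,fy=2))
E
```

```text
[ 0.53836287 -0.22045562  0.28100956] [[-0.981  0.005  0.194]
 [-0.194 -0.001 -0.981]
 [-0.005 -1.     0.002]] [ 0.74349005  0.33161212 -2.6893453 ] [ 0.06758222 -0.06118636  0.00526368]
```

View pics/s2z.png

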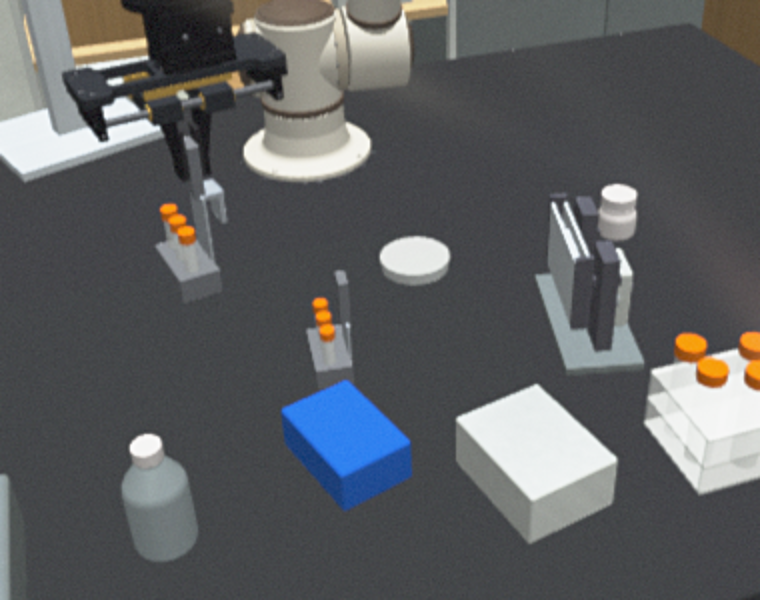

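View pics/w2.png

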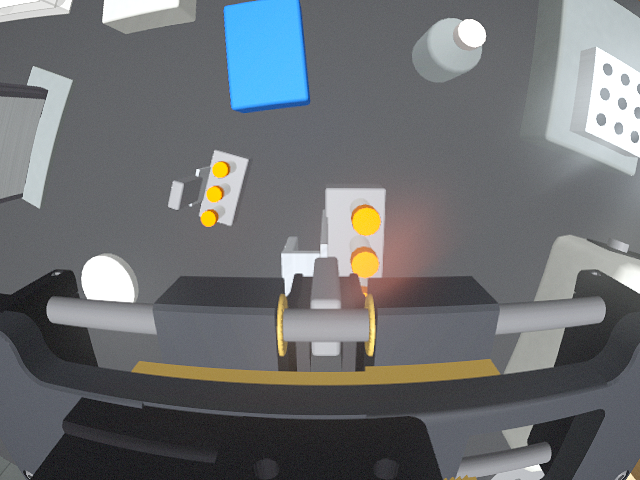

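>>> step_arm([
  [[0, 0, 0, -0.2, 0, -1.5, 0], [0, 0, 0, -0.5, 0, -4, 0], [0, 0, 0, -1.0, 0, -7, 0], [0, 0, 0, -1.4, 0, -10, 0], [0, 0, 0, -1.8, 0, -13, 0]],
])

```text
time_s: 4.93
tcp_pos: [0.5287, -0.088, 0.2767]
ee_rot: [[-0.981, -0.003, 0.193], [-0.193, 0.0, -0.981], [0.003, -1.0, -0.001]]
wrist_force: [0.1, -0.9, -2.0]
gripper_width: 0.136
```

>>> step_arm([
  [[0, 0, 0, -0.4, 0, -3, 0], [0, 0, 0, -0.8, 0, -6, 0], [0, 0, 0, -1.2, 0, -9, 0], [0, 0, 0, -1.6, 0, -12, 0], [0, 0, 0, -1.9, 0, -14, 0]],
])

```text
time_s: 5.35
tcp_pos: [0.5202, 0.054, 0.2769]
ee_rot: [[-0.981, -0.003, 0.195], [-0.195, 0.0, -0.981], [0.003, -1.0, -0.001]]
wrist_force: [1.1, 1.2, -3.0]
gripper_width: 0.137
```

>>> step_arm([
  [[0, 0.085, 0, -0.3, 0, -2, 0], [0, 0.17, 0, -0.6, 0, -4, 0], [0, 0.26, 0, -0.8, 0, -6, 0], [0, 0.34, 0, -1.0, 0, -7, 0], [0, 0.424, 0, -1.0, 0, -7.5, 0]],
])

```text
time_s: 5.77
tcp_pos: [0.5159, 0.1287, 0.2767]
ee_rot: [[-0.973, -0.003, -0.229], [0.229, -0.001, -0.973], [0.003, -1.0, 0.001]]
wrist_force: [-0.4, -0.5, -3.7]
gripper_width: 0.134
```

```bash
python3 - <<'E'
from h import *
cap('wrist','w3');cap('top','t3');s=r.sense();print(s['tcp_pos'],s['ee_rot'].round(4),s['wrist_force'])
E
```

```text
[0.51573862 0.12792603 0.27680156] [[-9.743e-01 -3.200e-03 -2.254e-01]
 [ 2.254e-01 -9.000e-04 -9.743e-01]
 [ 2.900e-03 -1.000e+00  1.600e-03]] [ 0.47297582  0.35886604 -2.59148378]
```

View pics/w3.png

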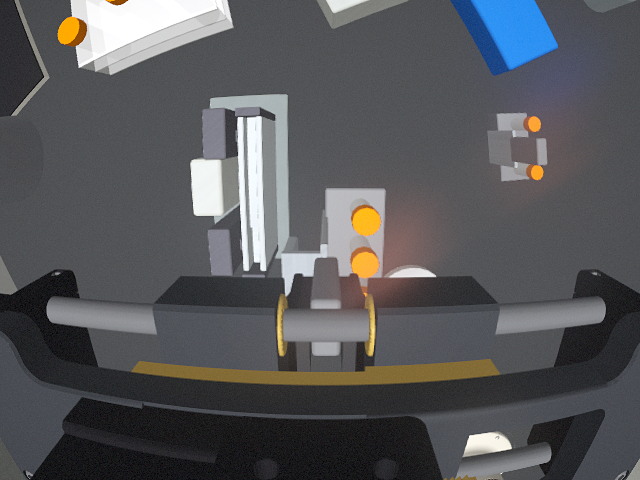

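The wrist view shows the rail at about (250,190), nearly parallel to the tool, with the hook arm at (300,262) just right of it.

```bash
python3 - <<'E'
from h import *
w=load('w3'); im=w['image'][:,:,::-1][95:285,195:335]
o=cv2.resize(im,None,fx=4,fy=4,interpolation=cv2.INTER_CUBIC)
o=cv2.convertScaleAbs(o,alpha=.8)
for i in range(0,140,10): cv2.putText(o,str(195+i),(i*4,10),0,.3,(0,255,255)); cv2.line(o,(i*4,12),(i*4,18),(0,255,255))
for i in range(0,190,10): cv2.putText(o,str(95+i),(0,i*4+4),0,.3,(0,255,255)); 
cv2.imwrite('pics/w3z.png',o[:600]);cv2.imwrite('pics/w3y.png',o[400:])
E
```

```text
(no output)
```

View pics/w3z.png

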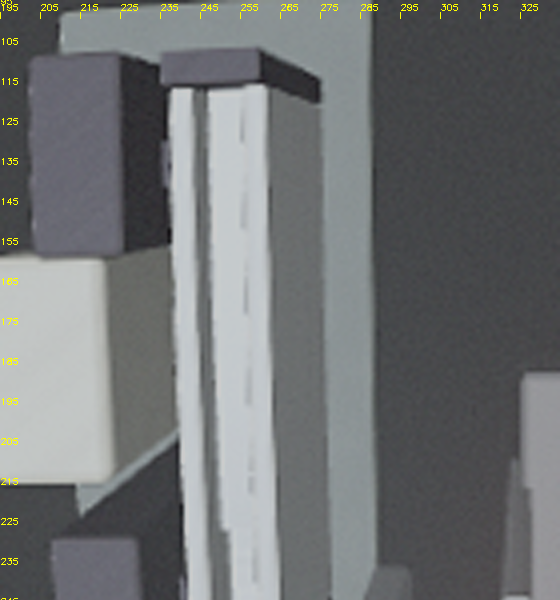

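View pics/w3y.png

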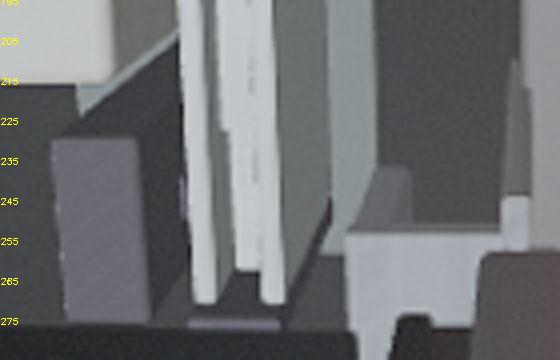

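```bash
python3 - <<'E'
from h import *
w=load('w3'); s=r.sense(); R=s['ee_rot']; C=w['cam_to_world'];print(C[:3,3])
u=np.array([np.cos(np.radians(-13.05)),np.sin(np.radians(-13.05)),0]);n=np.array([-u[1],u[0],0])
P={}
for k,p in dict(lipnear=(266.2,271),lipfar=(261.2,116.5),bknear=(245,271),bkfar=(237.3,117)).items():
    P[k]=q=onz(w,*p,.131,True); print(k,q.round(4),'u,n',(q@u).round(4),(q@n).round(4))
for a,b in(('lipnear','lipfar'),('bknear','bkfar')): d=P[b]-P[a];print(np.linalg.norm(d),np.degrees(np.arctan2(d[1],d[0])))
t=s['tcp_pos'];print('tcp u,n',t@u,t@n)
# hook tongue arm outer edge: arm top z = tcp-.127+.097
z=t[2]-.128+.097
for p in [(195+345/4,195+235/4),(195+500/4,195+235/4)]:
    q=onz(w,*p,z,True);print('arm',q.round(4),q@u,q@n)
E
```

```text
[0.58565516 0.11203498 0.42833575]
lipnear [0.4901 0.1864 0.131 ] u,n 0.4353 0.2922
lipfar [0.6161 0.1569 0.131 ] u,n 0.5648 0.2919
bknear [0.4942 0.2046 0.131 ] u,n 0.4352 0.3109
bkfar [0.621  0.1758 0.131 ] u,n 0.5653 0.3115
0.12943948417610085 -13.171018491759181
0.13011011707076195 -12.788538418690795
tcp u,n 0.47353297797546 0.24107657071449412
arm [0.5344 0.1473 0.2458] 0.4873120702450198 0.26418526956503263
arm [0.5298 0.1278 0.2458] 0.4872737685691709 0.2441168716599409
```

>>> step_arm([
  [[0, 0, 0, 0, 1.5, 0, 0], [0, 0, 0, 0, 3.5, 0, 0], [0, 0, 0, 0, 5.5, 0, 0], [0, 0, 0, 0, 7, 0, 0], [0, 0, 0, 0, 7.4, 0, 0]],
])

```text
time_s: 6.28
tcp_pos: [0.5144, 0.1258, 0.2008]
ee_rot: [[-0.974, -0.007, -0.226], [0.226, -0.003, -0.974], [0.006, -1.0, 0.004]]
wrist_force: [-1.2, -0.7, -2.7]
gripper_width: 0.136
```

>>> step_arm([
  [[0, 0, 0, 0, 0, 0, 0], [0, 0, 0, 0, 0, -0.5, 0], [0, 0, 0, 0, 0, -1.2, 0], [0, 0, 0, 0, 0, -2, 0], [0, 0, 0, 0, 0, -2, 0]],
])

```text
time_s: 6.7
tcp_pos: [0.5224, 0.1486, 0.2056]
ee_rot: [[-0.974, 0.003, -0.225], [0.225, 0.002, -0.974], [-0.002, -1.0, -0.002]]
wrist_force: [0.3, 0.5, -3.0]
gripper_width: 0.137
```

```bash
python3 - <<'E'
from h import *
cap('wrist','w4');cap('scene','s4');s=r.sense();print(s['tcp_pos'],s['ee_rot'].round(4),s['wrist_force'],s['moment'])
cv2.imwrite('pics/s4z.png',cv2.resize(cv2.imread('pics/s4.png')[130:300,300:480],None,fx=4,fy=4)[:600])
E
```

```text
[0.52145698 0.14746054 0.20499966] [[-9.742e-01  7.000e-04 -2.258e-01]
 [ 2.258e-01  4.000e-04 -9.742e-01]
 [-6.000e-04 -1.000e+00 -6.000e-04]] [ 0.24780346  0.45524228 -2.80589631] [ 0.03778657  0.02949463 -0.06061979]
```

View pics/s4z.png

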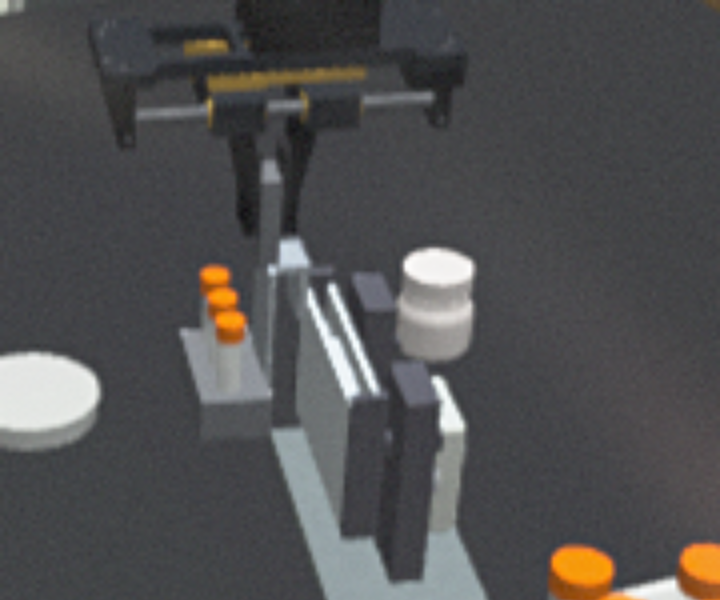

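>>> step_arm([
  [[0, 0, 0, 0, 0, -0.6, 0], [0, 0, 0, 0, 0, -1.2, 0], [0, 0, 0, 0, 0, -1.8, 0], [0, 0, 0, 0, 0, -2.2, 0], [0, 0, 0, 0, 0, -2.2, 0]],
])

```text
time_s: 7.22
tcp_pos: [0.5266, 0.1692, 0.2045]
ee_rot: [[-0.974, 0.0, -0.226], [0.226, 0.0, -0.974], [-0.0, -1.0, -0.0]]
wrist_force: [0.3, 0.6, -3.0]
gripper_width: 0.137
```

>>> step_arm([
  [[0, 0, 0, 0, 0, -0.05, 0], [0, 0, 0, 0, 0, -0.1, 0], [0, 0, 0, 0, 0, -0.15, 0], [0, 0, 0, 0, 0, -0.2, 0], [0, 0, 0, 0, 0, -0.25, 0]],
])

```text
time_s: 7.63
tcp_pos: [0.5268, 0.1705, 0.2046]
ee_rot: [[-0.974, 0.0, -0.227], [0.227, -0.0, -0.974], [-0.0, -1.0, 0.0]]
wrist_force: [-0.2, -0.8, -2.9]
gripper_width: 0.137
```

>>> step_arm([
  [[0, 0, 0, 0, 0, -0.05, 0], [0, 0, 0, 0, 0, -0.1, 0], [0, 0, 0, 0, 0, -0.15, 0], [0, 0, 0, 0, 0, -0.2, 0], [0, 0, 0, 0, 0, -0.2, 0]],
])

```text
time_s: 8.05
tcp_pos: [0.5273, 0.1726, 0.2045]
ee_rot: [[-0.974, 0.0, -0.227], [0.227, -0.0, -0.974], [-0.0, -1.0, -0.0]]
wrist_force: [0.3, -0.5, -3.4]
gripper_width: 0.135
```

>>> step_arm([
  [[0, 0, 0, 0, 0, -0.05, 0], [0, 0, 0, 0, 0, -0.1, 0], [0, 0, 0, 0, 0, -0.15, 0], [0, 0, 0, 0, 0, -0.15, 0], [0, 0, 0, 0, 0, -0.15, 0]],
])

```text
time_s: 8.47
tcp_pos: [0.5276, 0.174, 0.2045]
ee_rot: [[-0.974, -0.0, -0.227], [0.227, 0.0, -0.974], [0.0, -1.0, -0.0]]
wrist_force: [-0.1, -0.2, -3.5]
gripper_width: 0.135
```

```bash
python3 - <<'E'
from h import *
s=r.sense();print(s['tcp_pos'],s['wrist_force'],s['moment'])
E
```

```text
[0.5275893  0.17402758 0.20454583] [-0.14645224 -0.15128461 -3.50904951] [ 0.08947078 -0.00781479 -0.00657825]
```

>>> step_arm([
  [[0, 0, 0, 0, 0, -0.05, 0], [0, 0, 0, 0, 0, -0.1, 0], [0, 0, 0, 0, 0, -0.1, 0], [0, 0, 0, 0, 0, -0.1, 0], [0, 0, 0, 0, 0, -0.1, 0]],
])

```text
time_s: 8.88
tcp_pos: [0.5278, 0.175, 0.2045]
ee_rot: [[-0.974, -0.0, -0.227], [0.227, -0.0, -0.974], [0.0, -1.0, 0.0]]
wrist_force: [-0.0, 0.7, -3.1]
gripper_width: 0.135
```

>>> step_arm([
  [[0, 0, 0, 0, 0, -0.05, 0], [0, 0, 0, 0, 0, -0.1, 0], [0, 0, 0, 0, 0, -0.1, 0], [0, 0, 0, 0, 0, -0.1, 0], [0, 0, 0, 0, 0, -0.1, 0]],
])

```text
time_s: 9.3
tcp_pos: [0.5279, 0.1757, 0.2046]
ee_rot: [[-0.974, -0.0, -0.227], [0.227, -0.001, -0.974], [0.0, -1.0, 0.001]]
wrist_force: [0.5, -2.6, -2.8]
gripper_width: 0.139
```

```bash
python3 - <<'E'
from h import *
s=r.sense();print(s['tcp_pos'],s['wrist_force'],s['moment'])
cap('wrist','w5')
cv2.imwrite('pics/w5z.png',cv2.resize(cv2.imread('pics/w5.png')[130:290,200:400],None,fx=4,fy=4)[:600])
E
```

```text
[0.52792954 0.1756807  0.20455271] [ 0.49229374 -2.59853702 -2.76766219] [-0.41032369  0.0164096  -0.01687323]
```

View pics/w5z.png

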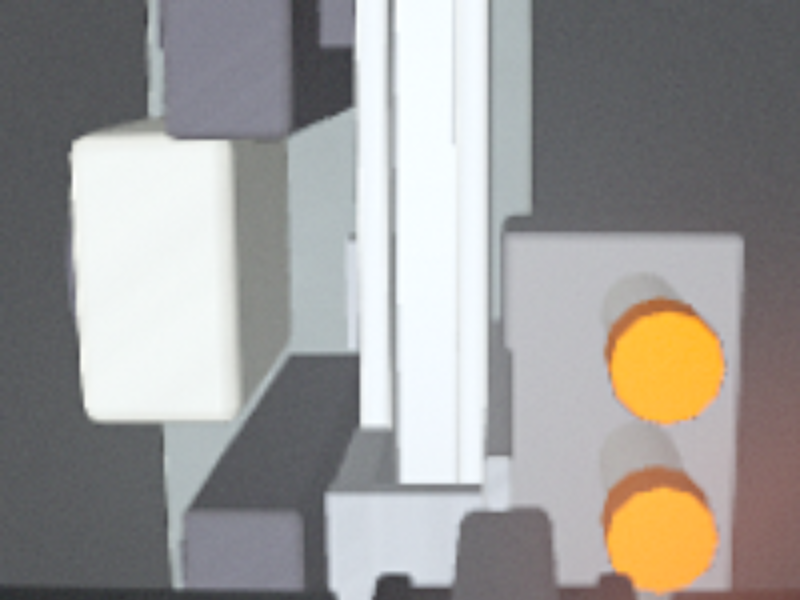

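>>> step_arm([
  [[0, 0, 0, 0, 0, 0.3, 0], [0, 0, 0, 0, 0, 0.6, 0], [0, 0, 0, 0, 0, 0.78, 0], [0, 0, 0, 0, 0.15, 0.78, 0], [0, 0, 0, 0, 0.35, 0.78, 0]],
])

```text
time_s: 9.77
tcp_pos: [0.5264, 0.1684, 0.2012]
ee_rot: [[-0.974, 0.001, -0.227], [0.227, 0.001, -0.974], [-0.001, -1.0, -0.001]]
wrist_force: [0.2, 0.4, -3.3]
gripper_width: 0.131
```

>>> step_arm([
  [[0, 0, 0, 0.3, 0, 0, 0], [0, 0, 0, 0.7, 0, 0, 0], [0, 0, 0, 1.1, 0, 0, 0], [0, 0, 0, 1.4, 0, 0, 0], [0, 0, 0, 1.5, 0, 0, 0]],
])

```text
time_s: 10.18
tcp_pos: [0.511, 0.172, 0.2012]
ee_rot: [[-0.974, -0.0, -0.226], [0.226, 0.0, -0.974], [0.0, -1.0, -0.0]]
wrist_force: [-0.0, -0.8, -3.7]
gripper_width: 0.14
```

>>> step_arm([
  [[0, 0, 0, 0.0, 0, 0, 0], [0, 0, 0, 0.1, 0, 0, 0], [0, 0, 0, 0.2, 0, 0, 0], [0, 0, 0, 0.3, 0, 0, 0], [0, 0, 0, 0.4, 0, 0, 0]],
])

```text
time_s: 10.6
tcp_pos: [0.5077, 0.1727, 0.201]
ee_rot: [[-0.974, -0.0, -0.227], [0.227, -0.0, -0.974], [-0.0, -1.0, 0.0]]
wrist_force: [0.0, 0.3, -2.7]
gripper_width: 0.138
```

```bash
python3 - <<'E'
from h import *
s=r.sense();t=s['tcp_pos'];print(t,s['wrist_force'],s['moment'],'u,n',.9742*t[0]-.2258*t[1],.2258*t[0]+.9742*t[1])
E
```

```text
[0.50772581 0.17265872 0.20102197] [ 0.01742656  0.26621574 -2.71398798] [ 0.04227642 -0.01278402 -0.01198664] u,n 0.45564014664604513 0.28284861390212135
```

>>> step_arm([
  [[0, 0, 0, 0.05, 0, 0, 0], [0, 0, 0, 0.1, 0, 0, 0], [0, 0, 0, 0.15, 0, 0, 0], [0, 0, 0, 0.2, 0, 0, 0], [0, 0, 0, 0.2, 0, 0, 0]],
])

```text
time_s: 11.02
tcp_pos: [0.5058, 0.1731, 0.2011]
ee_rot: [[-0.974, -0.0, -0.227], [0.227, 0.0, -0.974], [0.0, -1.0, -0.0]]
wrist_force: [-0.4, -0.5, -3.2]
gripper_width: 0.135
```

>>> step_arm([
  [[0, 0, 0, 0.05, 0, 0, 0], [0, 0, 0, 0.1, 0, 0, 0], [0, 0, 0, 0.1, 0, 0, 0], [0, 0, 0, 0.1, 0, 0, 0], [0, 0, 0, 0.1, 0, 0, 0]],
])

```text
time_s: 11.43
tcp_pos: [0.5049, 0.1734, 0.2011]
ee_rot: [[-0.974, 0.0, -0.227], [0.227, 0.0, -0.974], [-0.0, -1.0, -0.0]]
wrist_force: [0.7, 0.1, -3.2]
gripper_width: 0.137
```

>>> step_arm([
  [[0, 0, 0, 0.05, 0, 0, 0], [0, 0, 0, 0.1, 0, 0, 0], [0, 0, 0, 0.1, 0, 0, 0], [0, 0, 0, 0.1, 0, 0, 0], [0, 0, 0, 0.1, 0, 0, 0]],
])

```text
time_s: 11.85
tcp_pos: [0.5039, 0.1736, 0.2011]
ee_rot: [[-0.974, 0.0, -0.227], [0.227, 0.0, -0.974], [-0.0, -1.0, -0.0]]
wrist_force: [1.2, -0.4, -3.1]
gripper_width: 0.133
```

>>> step_arm([
  [[0, 0, 0, 0.05, 0, 0, 0], [0, 0, 0, 0.1, 0, 0, 0], [0, 0, 0, 0.1, 0, 0, 0], [0, 0, 0, 0.1, 0, 0, 0], [0, 0, 0, 0.1, 0, 0, 0]],
])

```text
time_s: 12.27
tcp_pos: [0.5031, 0.1738, 0.2011]
ee_rot: [[-0.974, 0.001, -0.227], [0.227, 0.0, -0.974], [-0.001, -1.0, -0.0]]
wrist_force: [1.4, -1.0, -3.3]
gripper_width: 0.141
```

```bash
python3 - <<'E'
from h import *
s=r.sense();t=s['tcp_pos'];print(t,s['wrist_force'],s['moment'],'u,n',.9742*t[0]-.2258*t[1],.2258*t[0]+.9742*t[1])
E
```

```text
[0.50311506 0.17382555 0.20113027] [ 1.42190524 -0.95002513 -3.2666253 ] [-0.13965362 -0.42827163  0.04631908] u,n 0.4508848817880522 0.2829442271792173
```

>>> step_arm([
  [[0, 0, 0, -0.15, 0, 0.02, 0], [0, 0, 0, -0.28, 0, 0.03, 0], [0, 0, 0, -0.28, 0, 0.03, 0], [0, 0, 0, -0.28, 0.1, 0.03, 0], [0, 0, 0, -0.28, 0.2, 0.03, 0]],
])

```text
time_s: 12.68
tcp_pos: [0.5055, 0.1729, 0.199]
ee_rot: [[-0.974, -0.0, -0.227], [0.227, 0.0, -0.974], [0.0, -1.0, -0.0]]
wrist_force: [-0.1, 0.2, -2.0]
gripper_width: 0.135
```

>>> step_arm([
  [[0, 0, 0, 0, 0.08, 0, 0], [0, 0, 0, 0, 0.16, 0, 0], [0, 0, 0, 0, 0.24, 0, 0], [0, 0, 0, 0, 0.32, 0, 0], [0, 0, 0, 0, 0.4, 0, 0]],
])

```text
time_s: 13.1
tcp_pos: [0.5055, 0.1729, 0.195]
ee_rot: [[-0.974, 0.0, -0.227], [0.227, -0.0, -0.974], [-0.0, -1.0, 0.0]]
wrist_force: [0.1, 0.2, -3.6]
gripper_width: 0.137
```

```bash
python3 - <<'E'
from h import *
s=r.sense();t=s['tcp_pos'];print(t,s['wrist_force'],s['moment'],'u,n',.9742*t[0]-.2258*t[1],.2258*t[0]+.9742*t[1])
E
```

```text
[0.50554123 0.17288801 0.19497645] [ 0.05052554  0.16107124 -3.5833614 ] [0.07455969 0.00969543 0.0032341 ] u,n 0.45346015826852437 0.28257870510617117
```

>>> step_arm([
  [[0, 0, 0, 0, 0.08, 0, 0], [0, 0, 0, 0, 0.16, 0, 0], [0, 0, 0, 0, 0.24, 0, 0], [0, 0, 0, 0, 0.32, 0, 0], [0, 0, 0, 0, 0.4, 0, 0]],
])

```text
time_s: 13.52
tcp_pos: [0.5055, 0.1729, 0.191]
ee_rot: [[-0.974, -0.0, -0.227], [0.227, -0.0, -0.974], [0.0, -1.0, 0.0]]
wrist_force: [0.7, -0.2, -3.4]
gripper_width: 0.13
```

>>> step_arm([
  [[0, 0, 0, 0, 0.1, 0, 0], [0, 0, 0, 0, 0.2, 0, 0], [0, 0, 0, 0, 0.3, 0, 0], [0, 0, 0, 0, 0.4, 0, 0], [0, 0, 0, 0, 0.5, 0, 0]],
])

```text
time_s: 13.93
tcp_pos: [0.5055, 0.1729, 0.1859]
ee_rot: [[-0.974, -0.0, -0.227], [0.227, -0.0, -0.974], [0.0, -1.0, 0.0]]
wrist_force: [-0.1, 0.1, -2.1]
gripper_width: 0.136
```

>>> step_arm([
  [[0, 0, 0, 0, 0.1, 0, 0], [0, 0, 0, 0, 0.2, 0, 0], [0, 0, 0, 0, 0.3, 0, 0], [0, 0, 0, 0, 0.4, 0, 0], [0, 0, 0, 0, 0.5, 0, 0]],
])

```text
time_s: 14.35
tcp_pos: [0.5056, 0.1729, 0.181]
ee_rot: [[-0.974, 0.0, -0.227], [0.227, 0.0, -0.974], [-0.0, -1.0, -0.0]]
wrist_force: [-0.5, -1.3, -2.6]
gripper_width: 0.137
```

```bash
python3 - <<'E'
from h import *
s=r.sense();t=s['tcp_pos'];print(t,s['wrist_force'],s['moment'],'u,n',.9742*t[0]-.2258*t[1],.2258*t[0]+.9742*t[1])
E
```

```text
[0.50556446 0.17286795 0.18097238] [-0.47378215 -1.27225374 -2.61705347] [ 0.0714563  -0.02082698  0.03356803] u,n 0.4534873115995255 0.2825644088941579
```

>>> step_arm([
  [[0, 0, 0, 0, 0.1, 0, 0], [0, 0, 0, 0, 0.2, 0, 0], [0, 0, 0, 0, 0.3, 0, 0], [0, 0, 0, 0, 0.4, 0, 0], [0, 0, 0, 0, 0.5, 0, 0]],
])

```text
time_s: 14.77
tcp_pos: [0.5056, 0.1729, 0.176]
ee_rot: [[-0.974, 0.0, -0.227], [0.227, 0.0, -0.974], [-0.0, -1.0, -0.0]]
wrist_force: [-0.3, 0.2, -2.4]
gripper_width: 0.137
```

>>> step_arm([
  [[0, 0, 0, 0, 0.05, 0, 0], [0, 0, 0, 0, 0.1, 0, 0], [0, 0, 0, 0, 0.15, 0, 0], [0, 0, 0, 0, 0.2, 0, 0], [0, 0, 0, 0, 0.2, 0, 0]],
])

```text
time_s: 15.18
tcp_pos: [0.5055, 0.1729, 0.174]
ee_rot: [[-0.974, -0.0, -0.227], [0.227, -0.0, -0.974], [0.0, -1.0, 0.0]]
wrist_force: [-0.2, -0.3, -2.6]
gripper_width: 0.134
```

>>> step_arm([
  [[0, 0, 0, 0, 0.05, 0, 0], [0, 0, 0, 0, 0.1, 0, 0], [0, 0, 0, 0, 0.1, 0, 0], [0, 0, 0, 0, 0.1, 0, 0], [0, 0, 0, 0, 0.1, 0, 0]],
])

```text
time_s: 15.6
tcp_pos: [0.5056, 0.1729, 0.1731]
ee_rot: [[-0.974, 0.0, -0.227], [0.227, 0.0, -0.974], [-0.0, -1.0, -0.0]]
wrist_force: [0.5, 0.3, -2.9]
gripper_width: 0.14
```

>>> step_arm([
  [[0, 0, 0, 0, 0.05, 0, 0], [0, 0, 0, 0, 0.1, 0, 0], [0, 0, 0, 0, 0.1, 0, 0], [0, 0, 0, 0, 0.1, 0, 0], [0, 0, 0, 0, 0.1, 0, 0]],
])

```text
time_s: 16.02
tcp_pos: [0.5056, 0.1729, 0.172]
ee_rot: [[-0.974, 0.0, -0.227], [0.227, -0.0, -0.974], [-0.0, -1.0, -0.0]]
wrist_force: [-0.0, -0.8, -2.7]
gripper_width: 0.138
```

>>> step_arm([
  [[0, 0, 0, 0, 0.05, 0, 0], [0, 0, 0, 0, 0.05, 0, 0], [0, 0, 0, 0, 0.05, 0, 0], [0, 0, 0, 0, 0.05, 0, 0], [0, 0, 0, 0, 0.05, 0, 0]],
])

```text
time_s: 16.43
tcp_pos: [0.5057, 0.1729, 0.172]
ee_rot: [[-0.974, 0.0, -0.227], [0.227, -0.0, -0.974], [-0.0, -1.0, -0.0]]
wrist_force: [-2.1, -0.1, 1.7]
gripper_width: 0.135
```

```bash
python3 - <<'E'
from h import *
s=r.sense();t=s['tcp_pos'];print(t,s['wrist_force'],s['moment'],'u,n',.9742*t[0]-.2258*t[1],.2258*t[0]+.9742*t[1])
cap('scene','s6')
cv2.imwrite('pics/s6z.png',cv2.resize(cv2.imread('pics/s6.png')[150:300,320:480],None,fx=4,fy=4)[:600])
E
```

```text
[0.50565171 0.17285106 0.17198275] [-2.12795315 -0.14675804  1.70643538] [-0.05849399  0.4596243   0.01961456] u,n 0.4535761290981586 0.2825676631654453
```

View pics/s6z.png

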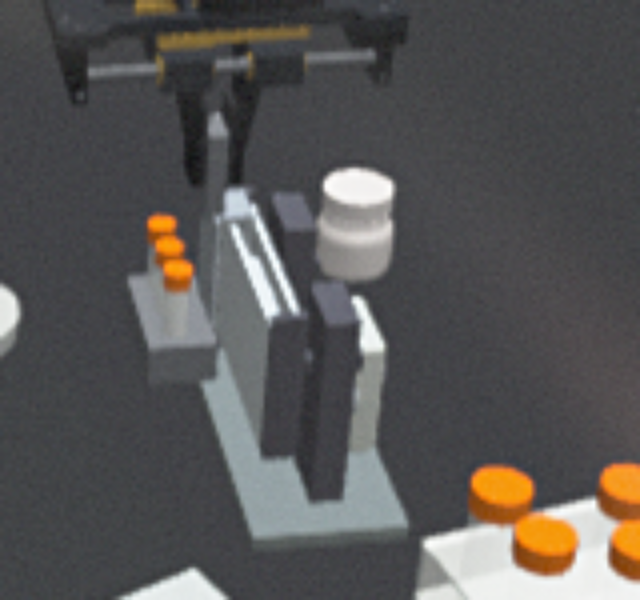

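>>> step_arm([
  [[0, 0, 0, 0, 0, 0, 8], [0, 0, 0, 0, 0, 0, 18], [0, 0, 0, 0, 0, 0, 30], [0, 0, 0, 0, 0, 0, 45], [0, 0, 0, 0, 0, 0, 60]],
])

```text
time_s: 16.9
tcp_pos: [0.5057, 0.173, 0.1713]
ee_rot: [[-0.974, 0.0, -0.227], [0.227, 0.0, -0.974], [-0.0, -1.0, -0.0]]
wrist_force: [0.8, -0.5, -1.0]
gripper_width: 0.323
```

>>> step_arm([
  [[0, 0, 0, 0, 0, 0, 60], [0, 0, 0, 0, 0, 0, 60], [0, 0, 0, 0, 0, 0, 60], [0, 0, 0, 0, 0, 0, 60], [0, 0, 0, 0, 0, 0, 60]],
])

```text
time_s: 17.32
tcp_pos: [0.5056, 0.173, 0.1716]
ee_rot: [[-0.974, 0.0, -0.227], [0.227, 0.0, -0.974], [-0.0, -1.0, -0.0]]
wrist_force: [-0.8, -0.0, 0.5]
gripper_width: 0.585
```

```bash
python3 - <<'E'
from h import *
s=r.sense();print(s['tcp_pos'],s['wrist_force'],s['gripper_width'])
cap('scene','s7');cap('wrist','w7')
a=cv2.resize(cv2.imread('pics/s7.png')[150:300,340:440],None,fx=4,fy=4);b=cv2.resize(cv2.imread('pics/w7.png')[140:340,220:420],None,fx=2,fy=2)
o=np.zeros((600,800,3),np.uint8);o[:,:400]=a;o[:400,400:]=b;cv2.imwrite('pics/c7.png',o)
E
```

```text
[0.50563002 0.17300831 0.17162201] [-0.79271035 -0.04931642  0.50887378] 0.5846686407945938
```

View pics/c7.png

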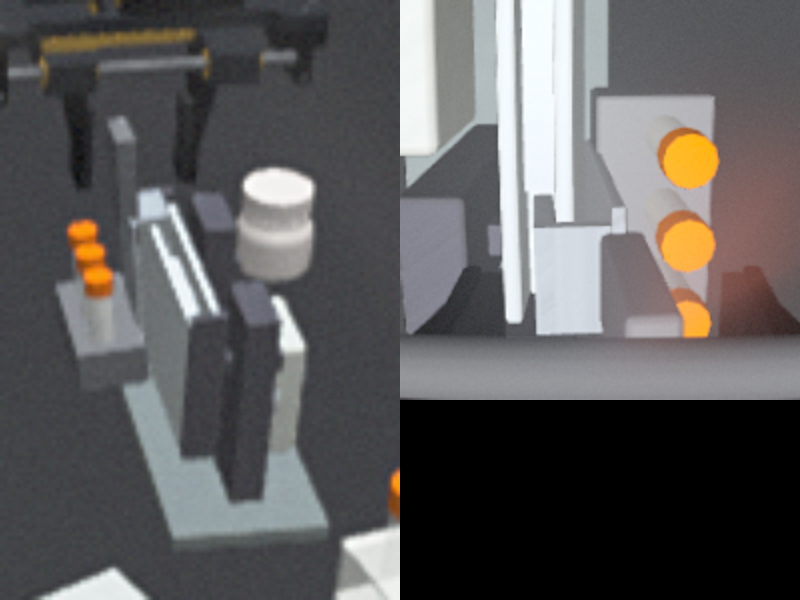

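The scene view shows the carrier hanging on its own with a slight lean, and the tab clear of both fingers. Retreating upwards.

>>> step_arm([
  [[0, 0, 0, 0, 0, 0, 75], [0, 0, 0, 0, -0.7, 0, 75], [0, 0, 0, 0, -2, 0, 75], [0, 0, 0, 0, -4, 0, 75], [0, 0, 0, 0, -6, 0, 75]],
])

```text
time_s: 17.83
tcp_pos: [0.5053, 0.1727, 0.2324]
ee_rot: [[-0.974, -0.001, -0.227], [0.227, -0.001, -0.974], [0.001, -1.0, 0.001]]
wrist_force: [0.4, 0.6, -0.5]
gripper_width: 0.745
```

>>> step_arm([
  [[0, 0, 0, 0, -2.5, 0, 75], [0, 0, 0, 0, -5, 0, 75], [0, 0, 0, 0, -7.5, 0, 75], [0, 0, 0, 0, -9, 0, 75], [0, 0, 0, 0, -9, 0, 75]],
])

```text
time_s: 18.25
tcp_pos: [0.5072, 0.1734, 0.3264]
ee_rot: [[-0.974, 0.008, -0.226], [0.226, 0.004, -0.974], [-0.007, -1.0, -0.006]]
wrist_force: [0.3, 0.2, 0.8]
gripper_width: 0.755
```

```bash
python3 - <<'E'
from h import *
s=r.sense();print(s['tcp_pos'],s['wrist_force'],s['gripper_width'])
cap('scene','s8');cap('wrist','w8')
a=cv2.resize(cv2.imread('pics/s8.png')[150:300,340:440],None,fx=4,fy=4);b=cv2.resize(cv2.imread('pics/w8.png')[110:310,220:420],None,fx=2,fy=2)
o=np.zeros((600,800,3),np.uint8);o[:,:400]=a;o[:400,400:]=b;cv2.imwrite('pics/c8.png',o)
E
```

```text
[0.50717398 0.17342413 0.32642966] [0.29502392 0.19506734 0.77280876] 0.7545467317472939
```

View pics/c8.png

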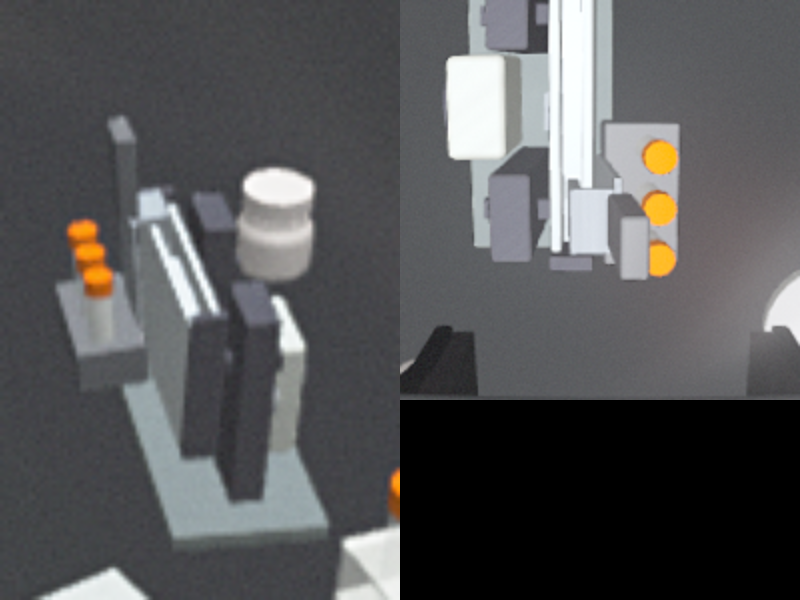

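View pics/w8.png

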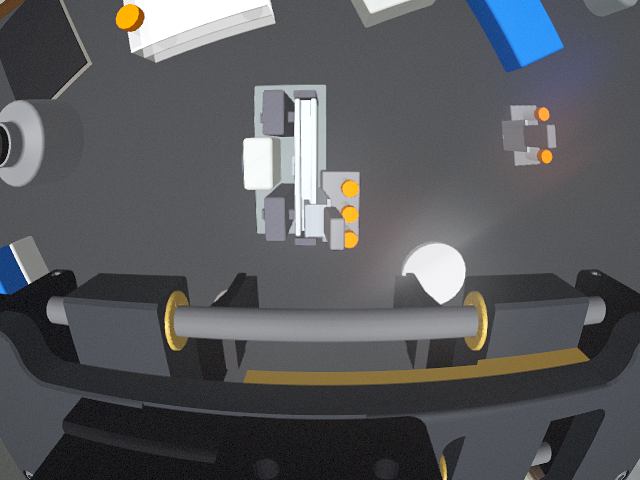

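```bash
python3 - <<'E'
from h import *
a=cv2.resize(cv2.imread('pics/s8.png')[170:240,355:400],None,fx=8,fy=8,interpolation=cv2.INTER_CUBIC);b=cv2.resize(cv2.imread('pics/w8.png')[195:265,295:345],None,fx=8,fy=8,interpolation=cv2.INTER_CUBIC)
cv2.imwrite('pics/c9.png',np.hstack([a,b]))
E
```

```text
(no output)
```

View pics/c9.png

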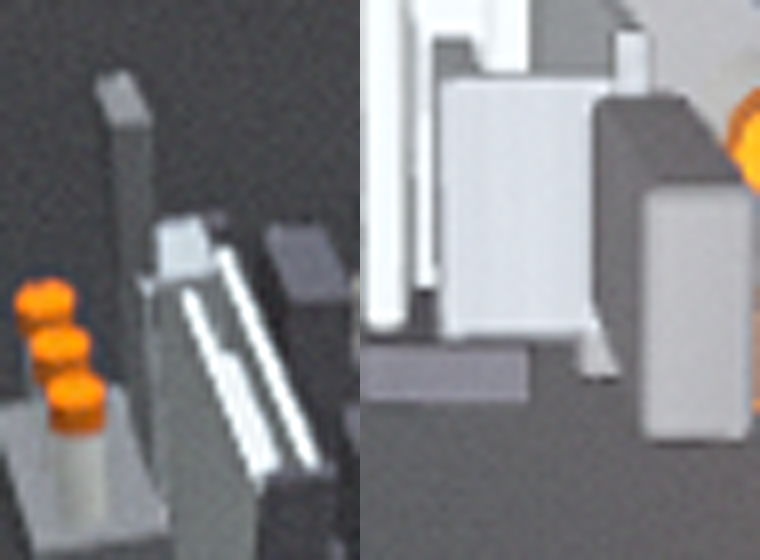

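```bash
python3 - <<'E'
from h import *
s=load('s8');w=load('w8')
def T(n,a,b):
    p=tri(ray(s,*a),ray(w,*b,True)); print(n,p.round(4),'u,n',p@[.9742,-.2258,0],p@[.2258,.9742,0]); return p
T('tabtop',(370.5,182.5),(337.2,234.1))
# arm outer (+y) +x... corner far/near
f=lambda x,y:(355+x/8,170+y/8); g=lambda x,y:(295+(x-360)/8,195+y/8)
T('arm +x+y top',f(213,268),g(443,78)); T('arm -x+y top',f(203,218),g(440,333))
# control: back wall top near end / lip top at visible; far stop
E
```

```text
tabtop [0.503  0.1658 0.1897] u,n 0.4525857401032022 0.2750664957758851
arm +x+y top [0.5236 0.1882 0.1412] u,n 0.4675363102608372 0.30160824614012965
arm -x+y top [0.4949 0.197  0.1408] u,n 0.4376832603063745 0.30370657489525665
```

```bash
python3 - <<'E'
from h import *
cap('top','t9');cap('scene','s9')
d=cv2.absdiff(cv2.imread('pics/s9.png'),cv2.imread('pics/s8.png'))[150:300,340:440];print('still',d.mean(),d.max())
a=cv2.imread('pics/s0.png') if 0 else cv2.imread('pics/scene0.png');b=cv2.imread('pics/s9.png')
m=(cv2.absdiff(a,b).max(2)>40).astype(np.uint8);n,l,st,c=cv2.connectedComponentsWithStats(m);print([x.tolist() for x in st[1:] if x[4]>30])
print(r.finish_job())
E
```

```text
still 2.9674 26
[[360, 0, 48, 41, 1068], [365, 0, 16, 5, 53], [382, 1, 13, 4, 31], [454, 0, 31, 31, 544], [471, 0, 20, 7, 42], [250, 8, 17, 31, 271], [279, 26, 15, 6, 54], [428, 32, 72, 67, 1690], [267, 35, 26, 37, 662], [218, 39, 79, 115, 3308], [331, 44, 99, 76, 2462], [347, 78, 22, 6, 86], [349, 97, 14, 29, 199], [244, 115, 20, 5, 53], [367, 179, 7, 7, 33], [372, 197, 10, 21, 82], [354, 205, 23, 41, 502], [200, 236, 9, 7, 41], [189, 252, 33, 50, 743]]
the job is handed in; nothing more can be done
None
```

The carrier is hung in the stop-end pocket and released, and the job is handed in at about 18 s. The job reported no verdict.

**What I did:** I gripped the carrier by its tab, lifted it clear of the plain rack and turned it to the rail's direction. I touched the strip to the lip's outer face at about 3 N and backed off about 8 mm. I then touched the stop at about 2 N, backed off about 3 mm, lowered the tongue until it met the floor at about 4–5 N, and let go.

**Last checks:**
- **Seating:** Two views put the top of the hook's arm about 141 mm above the bench. A tongue fully home should read 142 mm, and one resting on the channel floor 150 mm. Along the rail, the tongue is centred in the pocket to within about a millimetre.
- **At rest:** The carrier leans about 0.1 rad and showed no visible movement between the last two pictures. The open gripper is about 13 cm above the carrier's tab.
- **Bystanders:** The before and after scene pictures differ only at the arm, the carrier's old place and the rail.

**Disagreements:**
- The lip touch and the camera disagreed on the rail's position across by about 1.5 mm. I used a value near the touch, and the tongue went in without rubbing.
- The final touchdown also showed about 2 N of sideways force, which I did not explain; it was gone after release.

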